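Take the flat battery pack out of the class rover and put it on charge

ROBOT

A 6-joint arm with a two-finger parallel gripper is mounted at the origin on the work surface. World frame = base frame: x ahead of the robot, y to its left, z up, the work surface at z = 0. Lengths are in mm, angles in rad, forces in N, time in s.
With the tool pointing down it reaches from about 300 to 1000 mm from the base axis. Payload 5.1 kg.
Tool frame: the origin (TCP) lies at the very end of the fingers, on their centre line; the grasp point (between the pads) lies arm.grip_point_offset behind it (arm.grip_point_offset is the distance from the TCP to the grasp point, in mm); z points along the fingers, y is the direction in which the jaws open and shut (so a half turn about z gives the same grasp; the last joint's range is limited). The gripper opens to 95 mm and grips with 3 to 60 N. Pads are 20 mm wide; open, the fingers measure 119 mm over their backs; the gripper's body (75 mm by 180 mm) begins 59 mm behind the grasp point.
Start: joints at [1.2, 0.124, 1.65, -0, 1.367, -0.083], TCP at [184.519, 623.247, 214.656] pointing down, gripper open.
Joint ranges: [-2.61, 2.61], [-1.02, 2.33], [0.03, 2.71], [-1.35, 4.49], [0.32, 2.68], [-2.91, 2.91]. Speed limits (rad/s): [2.57, 2.57, 3.14, 3.14, 3.14, 3.14].

INTERFACE

Orientations are given as a unit quaternion [x, y, z, w].
In Python, from rig import arm gives the robot as it stands.
- The arm moves only by the shell command python3 -m inch 'ROWS' [FORCE]. ROWS is a JSON object of lists of equal length, an entry for each row: "fingers": the finger opening in cm, from 0 to 9.51; "delta_pos": the shift along the tool's x, y, z in cm, a list of three; "rotation": the turn, a rotation vector about the tool's x, y, z in rad, a list of three. In form: {"fingers": [fingers, ...], "delta_pos": [[x, y, z], ...], "rotation": [[ax, ay, az], ...]}. A call has 1 to 8 rows; each row shifts and turns the commanded pose from where the row before left it, along the tool's axes as they then stand; what a row does not reach is not made up. A row lasts 1/10 s, in which the tool goes at most 50 mm and 8.59 degrees, less where a joint would pass 70% of its speed; a pose out of reach is approached as far as the arm can. A call is refused whole if a number of a shift passes 5 or a number of a turn 0.15, either way. A call with a gripper value outside its range is refused whole. The fingers move at their own pace and stop on an object; FORCE is the grip in N (left out, the last holds). Time passes only in rows, so rows that do not move let the fingers close. It gives the time, the measured TCP pose, the force and the opening at its end, in the units of the state.
- arm.observe(): the state, without advancing time (a new reading comes with each control period).
- arm.snapshot(name): name is "side" or "top"; returns (picture, depth): 480x640x3 uint8, red, green, blue; 480x640 float32, mm along the optical axis (not along the pixel's ray), 0 where there is no reading.
- arm.camera_model(name): a dict with "intrinsics" (3x3 intrinsics, pixels), "pose" (4x4, takes a point from camera to world coordinates). Camera axes: x right, y down, z forward; pixel columns grow to the right and rows downward; lengths in mm; the calibration is good to about 2 mm. A picture is of the moment at which its call begins. camera_model takes no time and is no camera call.
- arm.sign_off(): hands the job in, once; it reports no verdict.
The state is a dict: "clock": time; "joint_positions": joint angles; "joint_velocities": joint speeds; "effort": joint torques, N m; "tcp_pos": TCP position; "tool_rot": TCP orientation; "ft_force": force on the tool from outside, world axes, zero at the start; "wrist_torque": the same for the moment, N m; "gripper_width": finger opening in mm.
Only numpy, scipy, OpenCV 4.12 (cv2) and the standard library are available. Lean on these libraries where they do the work, as an engineer would, in place of code of your own. Each camera call takes 0.05 s, during which the arm holds its last target.

TASK

The class rover's battery pack is flat: slide the red safety catch all the way off the green release button, press the button so that the hatch springs open, then lift the pack out (it has a black grip on top) and set it gently down, flat, in the empty charging cradle. Leave the catch and the hatch open, and do not disturb the pack already on charge or the other loose things on the table.

Things in the scene. Friction and masses are not known exactly. Their poses are not given: they have to be found in the camera images.
- rover: Grey four-wheeled class rover on a service stand, fixed to the table. Origin on the table top under it, z up; deck 85 mm above the table. Tub: x -75 to 75, y -132 to 78 mm; wheels to x = +-113 mm, 74 mm high. Latch (catch, button) at its -y end, hatch hinged at its +y end. Battery bay in the tub: 66 (x) by 92 mm (y), centred at x 0, y 5, floor 55 mm above the table.
- catch (a joint): Red safety catch: a hood 40 mm (rover x) by 48 mm (y), its top 14 mm above the deck, that slides along the rover's +x on two rails. 0 m = covers the button (it starts within 5 mm of that), 0.046 m = end stop, button fully clear. About 2.5 N of friction; stays where it is left.
- catch_lug (a point): Centre of the top of the red thumb lug on the catch: a rib 8 mm thick (rover x), 30 mm long (rover y), standing 12 mm above the hood; push its -x face. The point lies on the lug's top, 111 mm above the table; its axes are the rover's.
- release (a joint): Green release button under the catch: 0 m = up, 0.006 m = fully down. Pressed straight down against a spring, about 2 N at first, 5.5 N fully down; from about 4.5 mm on it has drawn back the steel latch hook and the hatch springs open by itself. Springs back up when let go.
- button_top (a point): Centre of the top of the green release button, a square of 30 mm whose top stands 9 mm above the rover's deck (94 mm above the table); two rails 4 mm high run along the rover's x, 41 mm apart, on either side of it, and a low stop 4 mm high lies 25 mm to its -x. Its axes are the rover's.
- hatch (a joint): Dark domed hatch over the battery bay, 110 mm (rover x) by 121 mm (y), its top 35 mm above the deck when shut, hinged at its +y edge. 0 rad = shut and latched, 1.85 rad = fully open. Once unlatched, its spring swings it fully open within about 2 s and holds it; a gripper in its way only stops it until it is taken away.
- hatch_edge (a point): Middle of the top front (-y) edge of the hatch; 120 mm above the table when shut.
- pack_center (a point): Centre, half-way up, of the flat pack in the rover's bay: a blue and white block 58 (x) by 84 (y) by 34 mm with a black grip rib on top, 16 mm wide (x), 50 mm long (y), 18 mm high: the rib runs from 8 to 26 mm above this point, its underside is 26 mm below. About 0.26 kg. Hatch open, the rib stands clear above the deck. Long side along the rover's y, 4 mm play all round; comes out straight up.
- cradle_empty: The empty charging cradle (white lamp), black, 82 (x) by 108 mm (y), fixed. Origin: centre of its underside, on the table. Seat 12 mm above the table, 66 (x) by 92 mm (y), centred on the origin; walls and sloped lips up to 31 mm above the table guide the pack in. The pack's long side goes along its y, either way round; seated, the pack's centre is 38 mm above the table.
- cradle_busy: The like charging cradle with the other pack in it (green lamp). Leave it alone.
- pack_charging_center (a point): Centre of the pack on charge in the other cradle, the same as the flat pack: leave it alone.
- glasses: Dark safety glasses, 140 mm wide. Bystander; origin under the middle of the lenses.
- marker: Black and blue marker pen, 135 mm. Bystander; origin under its middle.
- screwdriver: Screwdriver lying flat. Bystander.
- battery9v: Small upright block battery, 27 by 18 by 47 mm. Bystander; origin under its middle.
- spare_wheel: Spare wheel lying flat, black tyre and yellow hub, diameter 64 mm, 26 mm high. Bystander.
- breadboard: White solderless breadboard, 83 by 55 mm. Bystander.

How it is judged (in metres and radians):
On the way, in this order (a step that is already met when the one before it is completed fails the run):
1. the safety catch is slid all the way off the button (more than 42 of its 46 mm) (value of joint catch above 0.042 m), for 0.1 s.
2. the release button is pressed down (more than 3 mm) (value of joint release above 0.003 m).
3. the hatch has sprung open (more than 1.3 rad) (value of joint hatch above 1.3 rad), for 0.2 s.
At the end, for the whole second after the job is handed in: The flat pack sits flat and at rest on the seat of the empty cradle (within 8 mm of its centre, 4 mm of its seated height, 0.15 rad of its direction, tilted less than 0.07 rad); the catch is still slid open (more than 40 mm) and the hatch still open (more than 1.3 rad) (horizontal distance between pack_center and cradle_empty below 0.008 m and z of pack_center in the frame of cradle_empty between 0.034 and 0.042 m and angle between the y axis of pack_center and the y axis of cradle_empty, either way round below 0.15 rad and angle between pack_center's own z axis and vertical below 0.07 rad and linear speed of pack below 0.02 m/s and value of joint catch above 0.04 m and value of joint hatch above 1.3 rad); the robot touches nothing.
It fails at once if the pack on charge is disturbed (moved more than 15 mm) (distance of pack_charging_center from where it was at the start of the episode above 0.015 m).
It fails at once if a loose bystander is shoved (moved more than 25 mm) (distance of any of glasses, marker, screwdriver, battery9v, spare_wheel, breadboard from where it was at the start of the episode above 0.025 m).
It fails at once if the pack is dropped or slammed into the cradle (faster than 0.5 m/s just above it) (horizontal distance between pack_center and cradle_empty below 0.05 m and height (world z) of pack_center below 0.1 m and linear speed of pack above 0.5 m/s).
It also fails if it takes over 61 s, if anything falls off the work surface, if the arm or the gripper's body presses on something with over 40 N, if the wrist force passes 120 N, or if a joint passes its speed limit or range.

## Working session

There is one attempt and no reset: what is moved stays moved. The work goes in short steps, Python scripts to look and compute and a shell command to move; the robot and the scene stay as the last step left them, time stands still between calls to the robot, and variables do not carry over. Pictures are saved under pics/ and viewed, and the job is handed in when it is done.

```bash
ls; mkdir -p pics; cat > h.py <<'E'
import numpy as np,cv2
from rig import arm
def snap(n,f):
    p,d=arm.snapshot(n); cv2.imwrite(f'pics/{f}.png',p[:,:,::-1]); np.save(f'pics/{f}.npy',d); return p,d
def pt(n,d,u,v,r=1):
    m=arm.camera_model(n);K=np.array(m['intrinsics']);T=np.array(m['pose'])
    w=d[v-r:v+r+1,u-r:u+r+1];w=w[w>0];z=np.median(w)
    return (T@np.r_[np.linalg.inv(K)@[u,v,1]*z,1])[:3]
def ptz(n,u,v,z):
    m=arm.camera_model(n);K=np.array(m['intrinsics']);T=np.array(m['pose'])
    r=T[:3,:3]@np.linalg.inv(K)@[u,v,1];o=T[:3,3];return o+r*(z-o[2])/r[2]
def xyz(n,d):
    m=arm.camera_model(n);K=np.array(m['intrinsics']);T=np.array(m['pose'])
    v,u=np.mgrid[:480,:640];P=np.stack([u,v,np.ones_like(u)],-1)@np.linalg.inv(K).T*d[...,None]
    return P@T[:3,:3].T+T[:3,3]
E
python3 - <<'E'
from h import *
snap('top','t0');snap('side','s0');print(arm.observe(),arm.grip_point_offset)
for n in('top','side'):print(arm.camera_model(n))
E
```

```text
pics
{'clock': 0.1, 'joint_positions': array([ 1.20040001e+00,  1.24413918e-01,  1.65153265e+00, -1.52008012e-05,
        1.36745250e+00, -8.25772329e-02]), 'joint_velocities': array([-0.00031603, -0.00062834, -0.00267033,  0.00025078,  0.00222159,
        0.00073799]), 'effort': array([ 5.25339710e-04, -4.18879938e+01, -3.61098933e+01,  7.77303963e-02,
        4.61400475e-02, -6.67876702e-05]), 'tcp_pos': array([184.32214941, 622.72709178, 213.52958562]), 'tool_rot': array([ 1.43411743e-01,  9.89662698e-01, -8.81811013e-04, -1.95567553e-04]), 'ft_force': array([ 0.07026241, -0.60971309, -0.78956086]), 'wrist_torque': array([-0.02377814,  0.02399305,  0.06298117]), 'gripper_width': 94.99520430492954} 18.8
{'intrinsics': array([[534.10203452,   0.        , 319.6238069 ],
       [  0.        , 534.10203452, 240.52170273],
       [  0.        ,   0.        ,   1.        ]]), 'pose': array([[-2.34265852e-02, -9.98118307e-01,  5.66660389e-02,
         5.33647407e+02],
       [-9.99720731e-01,  2.35649787e-02,  1.77520371e-03,
         6.14876772e+00],
       [-3.10719731e-03, -5.66086269e-02, -9.98391611e-01,
         1.46664768e+03],
       [ 0.00000000e+00,  0.00000000e+00,  0.00000000e+00,
         1.00000000e+00]])}
{'intrinsics': array([[573.5963286 ,   0.        , 329.37481658],
       [  0.        , 573.5963286 , 243.86750516],
       [  0.        ,   0.        ,   1.        ]]), 'pose': array([[ 9.48103442e-01, -2.15986375e-01,  2.33344701e-01,
         2.86179005e+02],
       [-3.17873015e-01, -6.61216508e-01,  6.79521505e-01,
        -9.13484499e+02],
       [ 7.52398153e-03, -7.18430662e-01, -6.95557887e-01,
         1.01441595e+03],
       [ 0.00000000e+00,  0.00000000e+00,  0.00000000e+00,
         1.00000000e+00]])}
```

View pics/t0.png

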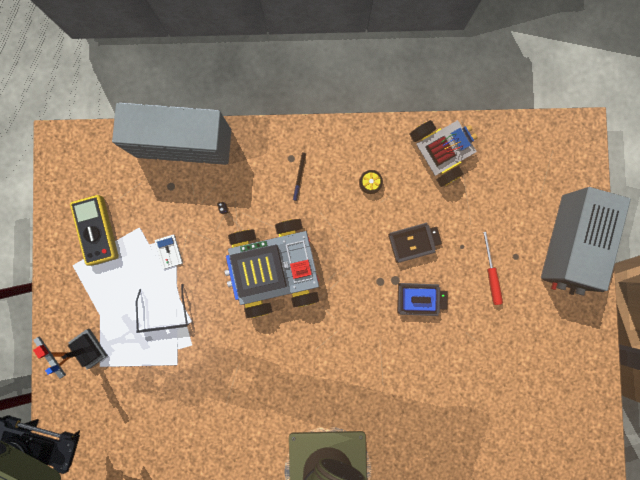

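View pics/s0.png

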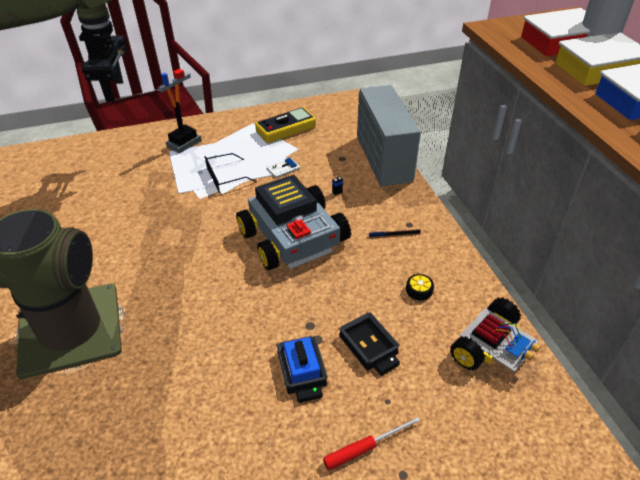

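The top view shows the rover around (272,268), with the hatch to the left and the red catch at (301,270), which slides up in the image. The empty cradle is at (414,243) and the busy one at (421,300). I'll enlarge both areas.

```bash
python3 - <<'E'
import cv2
t=cv2.imread('pics/t0.png')
cv2.imwrite('pics/c1.png',cv2.resize(t[210:325,215:335],None,fx=5,fy=5,interpolation=cv2.INTER_CUBIC)[:, :])
cv2.imwrite('pics/c2.png',cv2.resize(t[210:325,380:460],None,fx=5,fy=5,interpolation=cv2.INTER_CUBIC))
E
```

```text
(no output)
```

View pics/c1.png

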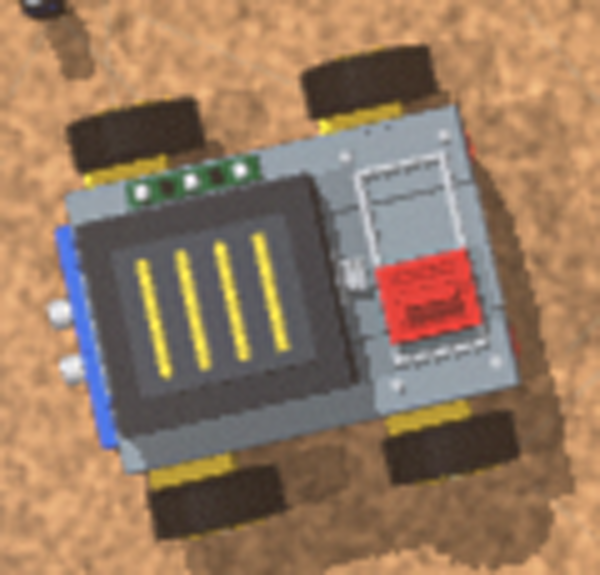

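View pics/c2.png

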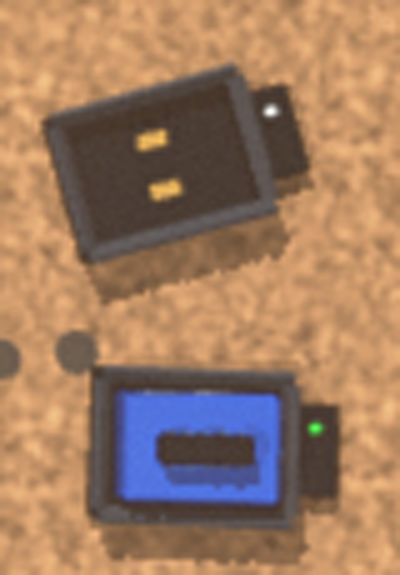

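```bash
python3 - <<'E'
from h import *
def fit(cr,ux,z,model):
    P=[ptz('top',ux+(u-2)/5,210+(v-2)/5,z)[:2] for u,v in cr]
    P=np.array(P);M=np.array(model,float)
    a=P-P.mean(0);b=M-M.mean(0)
    th=np.arctan2((b[:,0]*a[:,1]-b[:,1]*a[:,0]).sum(),(b*a).sum())
    R=np.array([[np.cos(th),-np.sin(th)],[np.sin(th),np.cos(th)]])
    o=P.mean(0)-R@M.mean(0)
    print('origin',o,'th',th,'res',(P-(M@R.T+o)).round(1).tolist());return o,R,th
# rover corners: image up=+x, left=+y
o,R,th=fit([(455,105),(518,380),(68,192),(123,472)],215,85,[(75,-132),(-75,-132),(75,78),(-75,78)])
fit([(45,120),(235,65),(275,208),(90,262)],380,31,[(41,54),(41,-54),(-41,-54),(-41,54)])
d=np.load('pics/t0.npy');X=xyz('top',d);p=cv2.imread('pics/t0.png').astype(int)
red=(p[...,2]>150)&(p[...,1]<90)&(p[...,0]<90);red[:, :270]=0;red[:,:]&=np.pad(np.ones((60,60),bool),((240,180),(280,300)))
Y=X[red];L=(Y[:,:2]-o)@R
print('hood rover frame',np.percentile(L,[2,50,98],axis=0).round(1).tolist(),'z',np.percentile(Y[:,2],[5,50,95,99]))
hi=Y[:,2]>105;print('lug',hi.sum(),np.percentile(L[hi],[2,50,98],axis=0))
# hatch check
ins=(X[...,2]>112)&(X[...,2]<125);v,u=np.nonzero(ins);ok=(u>225)&(u<295)&(v>235)&(v<310)
Q=(X[v[ok],u[ok]][:,:2]-o)@R;print('hatchtop',np.percentile(Q,[1,50,99],axis=0).round(1).tolist())
for n,(u,v) in dict(deck=(302,235),table=(350,330)).items():print(n,pt('top',d,u,v))
# empty cradle depth
c=(X[...,2]>20)&(X[...,2]<40);v,u=np.nonzero(c);ok=(u>385)&(u<437)&(v>220)&(v<266)
cc=np.c_[u[ok],v[ok]];print(len(cc),np.median(X[v[ok],u[ok]][:,2]));Q=X[v[ok],u[ok]][:,:2].astype(np.float32);r=cv2.minAreaRect(Q);print(r)
E
```

```text
origin [541.18748451 157.63578496] th 0.19800576256866756 res [[-2.0, 1.4], [2.1, 1.5], [-1.1, -3.1], [1.0, 0.1]]
origin [ 604.41502966 -239.24216383] th 0.2582509550701298 res [[-0.9, -0.9], [-1.1, 0.2], [0.5, 2.4], [1.5, -1.7]]
hood rover frame [[-39.0, -118.7], [-19.3, -96.2], [-2.0, -73.7]] z [ 94.87190067  99.59311174 111.36052423 114.54717474]
lug 44 [[ -38.3709259  -121.23616288]
 [ -19.91813306  -96.59196887]
 [  -5.7493495   -76.98974052]]
hatchtop [[-55.1, -49.5], [-1.2, 10.3], [52.5, 69.5]]
deck [627.50902701  53.96683422  84.57830912]
table [371.04626497 -68.16670945   1.61072947]
448 27.976258323848356
((605.905029296875, -244.37594604492188), (84.48990631103516, 119.10503387451172), 14.205644607543945)
```

```bash
python3 - <<'E'
import cv2
t=cv2.imread('pics/s0.png')
cv2.imwrite('pics/c3.png',cv2.resize(t[195:275,255:355],None,fx=7,fy=7,interpolation=cv2.INTER_CUBIC))
cv2.imwrite('pics/c4.png',cv2.resize(t[305:405,330:410],None,fx=6,fy=6,interpolation=cv2.INTER_CUBIC))
E
```

```text
(no output)
```

View pics/c3.png

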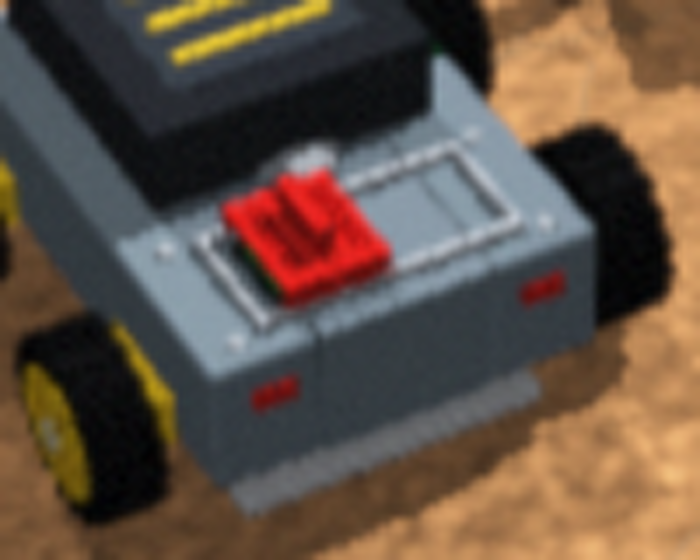

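View pics/c4.png

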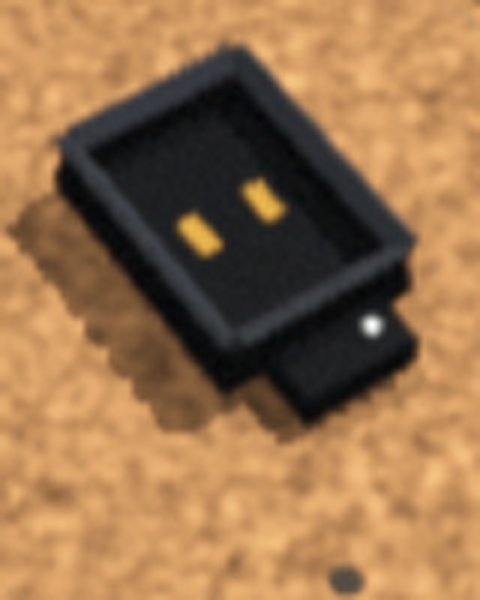

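```bash
python3 - <<'E'
from h import *
def fit(n,cr,z,model):
    P=np.array([ptz(n,u,v,z)[:2] for u,v in cr]);M=np.array(model,float)
    a=P-P.mean(0);b=M-M.mean(0)
    th=np.arctan2((b[:,0]*a[:,1]-b[:,1]*a[:,0]).sum(),(b*a).sum())
    R=np.array([[np.cos(th),-np.sin(th)],[np.sin(th),np.cos(th)]]);o=P.mean(0)-R@M.mean(0)
    print('o',o,'th',th,'res',(P-(M@R.T+o)).round(1).tolist());return o,R
c=lambda a,ux,vy,f:[(ux+(u-f/2)/f,vy+(v-f/2)/f) for u,v in a]
fit('side',c([(412,240),(237,45),(62,140),(233,345)],330,305,6),31,[(41,-54),(41,54),(-41,54),(-41,-54)])
fit('side',c([(213,375),(595,228)],255,195,7),85,[(-75,-132),(75,-132)])
ho=fit('side',c([(222,212),(290,300),(390,255),(333,173)],255,195,7),99,[(-20,24),(-20,-24),(20,-24),(20,24)])
ht=fit('top',c([(378,268),(465,250),(483,325),(393,343)],215,210,5),99,[(20,24),(20,-24),(-20,-24),(-20,24)])
for a in [(295,180),(325,242),(310,208)]: print(ptz('side',*c([a],255,195,7)[0],111)[:2])
for a in [(407,298),(462,285),(435,292)]: print(ptz('top',*c([a],215,210,5)[0],111)[:2])
E
```

```text
o [ 605.97626637 -244.33981719] th 0.26242951775832773 res [[-2.9, 1.9], [-1.1, -2.3], [2.8, -2.0], [1.2, 2.3]]
o [541.77889505 156.97479596] th 0.19796617080680257 res [[1.7, 0.3], [-1.7, -0.3]]
o [541.35416792  54.4842298 ] th 0.1923953466098211 res [[-0.6, 0.2], [0.1, -1.6], [-1.2, 1.5], [1.6, -0.1]]
o [540.03013683  59.29866617] th 0.18462026364792486 res [[-0.1, -1.1], [-0.7, 1.4], [0.1, 0.4], [0.8, -0.6]]
[541.25997183  69.33145437]
[542.10330165  36.53343485]
[542.10655864  54.23517683]
[539.46936201  70.38076903]
[545.3970283   42.35666598]
[542.17380494  56.12216521]
```

```bash
cat >> h.py <<'E'
from scipy.spatial.transform import Rotation as Ro
RO=np.array([541.3,157.2]);RT=0.198
CO=np.array([605.3,-242.]);CT=0.261
def w(o,t,x,y): return o+np.array([x*np.cos(t)-y*np.sin(t),x*np.sin(t)+y*np.cos(t)])
def go(x,y,z,yaw=None):
    s=arm.observe();R=Ro.from_quat(s['tool_rot']);d=R.inv().apply(np.array([x,y,z])-s['tcp_pos'])/10
    m=R.as_matrix();print('t',s['clock'],'tool delta cm',d.round(2),'yaw',np.arctan2(m[1,1],m[0,1]).round(4),'tilt',m[:,2].round(4),'F',s['ft_force'].round(1))
    if yaw is not None:
        Rt=Ro.from_matrix(np.array([[np.sin(yaw),np.cos(yaw),0],[-np.cos(yaw),np.sin(yaw),0],[0,0,-1.]]));print('rotvec tool',(R.inv()*Rt).as_rotvec().round(3))
E
python3 -m inch '{"fingers":[0,0,0,0,0,0,0,0],"delta_pos":[[0,0,0],[0,0,0],[0,0,0],[0,0,0],[0,0,0],[0,0,0],[0,0,0],[0,0,0]],"rotation":[[0,0,0.136],[0,0,0.136],[0,0,0.136],[0,0,0.136],[0,0,0.136],[0,0,0.136],[0,0,0.136],[0,0,0.136]]}' 30
python3 - <<'E'
from h import *
p=w(RO,RT,-50,-99);print(p);go(*p,180,RT)
E
```

```text
clock: 0.9
tcp_pos: [184.4, 622.9, 213.9]
tool_rot: [0.637, 0.771, -0.001, 0.0]
ft_force: [-0.0, 0.5, -0.1]
gripper_width: 36.7
[511.75107355  50.29882627]
t 0.9 tool delta cm [-62.39  21.37   3.44] yaw 0.1894 tilt [-5.0e-04 -1.2e-03 -1.0e+00] F [-0.   0.5 -0.1]Traceback (most recent call last):
  File "<stdin>", line 2, in <module>
  File "h.py", line 24, in go
    Rt=Ro.from_matrix(np.array([[np.sin(yaw),np.cos(yaw),0],[-np.cos(yaw),np.sin(yaw),0],[0,0,-1.]]));print('rotvec tool',(R.inv()*Rt).as_rotvec().round(3))
  File "scipy/spatial/transform/_rotation.pyx", line 1143, in scipy.spatial.transform._rotation.Rotation.from_matrix
ValueError: Non-positive determinant (left-handed or null coordinate frame) in rotation matrix 0: [[ 0.1967088   0.98046196  0.        ]
 [-0.98046196  0.1967088   0.        ]
 [ 0.          0.         -1.        ]].
```

```bash
sed -i 's/\[\[np.sin(yaw),np.cos(yaw),0\],\[-np.cos(yaw),np.sin(yaw),0\]/[[-np.sin(yaw),np.cos(yaw),0],[np.cos(yaw),np.sin(yaw),0]/' h.py
python3 -m inch '{"fingers":[0,0,0,0,0,0,0,0],"delta_pos":[[-4.5,1.5,0],[-4.5,1.5,0],[-4.5,1.5,0],[-4.5,1.5,0],[-4.5,1.5,0],[-4.5,1.5,0],[-4.5,1.5,0],[-4.5,1.5,0]],"rotation":[[0,0,-0.009],[0,0,0],[0,0,0],[0,0,0],[0,0,0],[0,0,0],[0,0,0],[0,0,0]]}'
python3 -m inch '{"fingers":[0,0,0,0,0,0,0],"delta_pos":[[-4.5,1.5,0],[-4.5,1.5,0],[-4.5,1.5,0],[-4.5,1.5,0],[-4.5,1.5,0],[-3,1,0],[0,0,0]],"rotation":[[0,0,0],[0,0,0],[0,0,0],[0,0,0],[0,0,0],[0,0,0],[0,0,0]]}'
python3 - <<'E'
from h import *
p=w(RO,RT,-50,-99);print(p);go(*p,103,RT)
snap('side','s1')
t=cv2.imread('pics/s1.png');cv2.imwrite('pics/s1c.png',cv2.resize(t[120:300,200:400],None,fx=3,fy=3))
E
```

```text
clock: 1.7
tcp_pos: [374.9, 293.0, 214.3]
tool_rot: [0.631, 0.776, -0.0, -0.0]
ft_force: [1.3, 0.4, -0.0]
gripper_width: 0.2
clock: 2.4
tcp_pos: [510.5, 59.2, 214.1]
tool_rot: [0.633, 0.774, -0.001, -0.0]
ft_force: [0.3, 0.6, 0.2]
gripper_width: 0.4
[511.75107355  50.29882627]
t 2.4 tool delta cm [-0.89 -0.05 11.11] yaw 0.1991 tilt [-7.e-04 -8.e-04 -1.e+00] F [0.3 0.6 0.2]
rotvec tool [-0.001  0.001  0.001]
```

View pics/s1c.png

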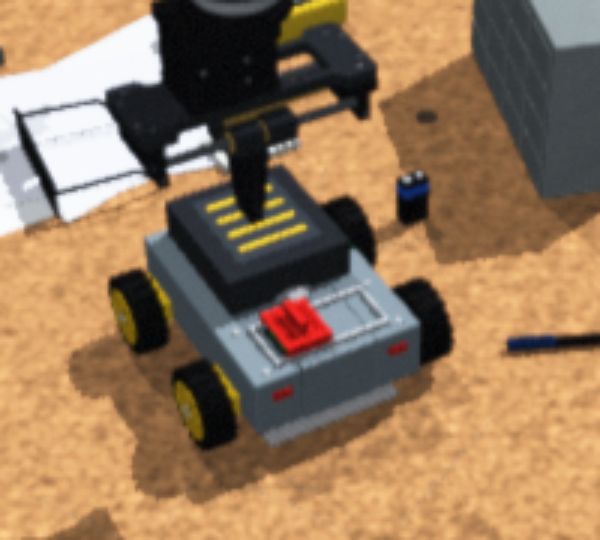

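The closed gripper hangs above and beyond the latch, in the correct orientation and clear of the hatch. I'll descend beside the lug.

```bash

python3 -m inch '{"fingers":[0,0,0,0,0],"delta_pos":[[-0.9,-0.1,2],[0,0,4],[0,0,4],[0,0,0.8],[0,0,0]],"rotation":[[0,0,0],[0,0,0],[0,0,0],[0,0,0],[0,0,0]]}'
python3 - <<'E'
from h import *
p=w(RO,RT,-30,-99);print(p);go(*p,103,RT)
snap('side','s2');snap('top','t2')
t=cv2.imread('pics/s2.png');cv2.imwrite('pics/s2c.png',cv2.resize(t[170:280,230:360],None,fx=6,fy=5))
E
```

```text
clock: 2.95
tcp_pos: [508.6, 54.2, 105.1]
tool_rot: [0.631, 0.776, -0.001, -0.002]
ft_force: [-0.3, -0.3, 0.6]
gripper_width: 0.5
[531.36031268  54.2330023 ]
t 2.95 tool delta cm [-0.46  2.23  0.2 ] yaw 0.2053 tilt [-4.1e-03  2.0e-04 -1.0e+00] F [-0.3 -0.3  0.6]
rotvec tool [-0.004 -0.001  0.007]
```

View pics/s2c.png

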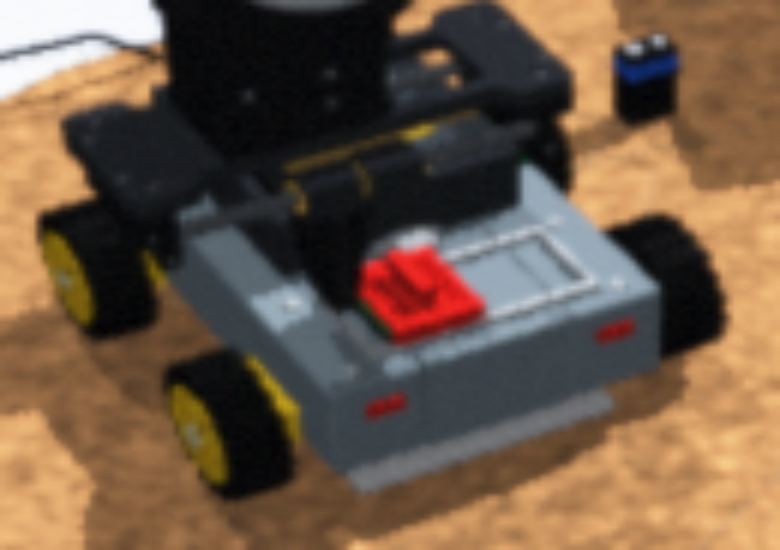

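```bash

python3 -m inch '{"fingers":[0,0,0,0,0,0,0,0],"delta_pos":[[-0.3,0.6,0.15],[0,0.6,0],[0,0.6,0],[0,0.6,0],[0,0.6,0],[0,0.6,0],[0,0.6,0],[0,0.6,0]],"rotation":[[0,0,0],[0,0,0],[0,0,0],[0,0,0],[0,0,0],[0,0,0],[0,0,0],[0,0,0]]}'
python3 - <<'E'
from h import *
p=w(RO,RT,12,-99);print(p);go(*p,103,RT)
snap('side','s3')
t=cv2.imread('pics/s3.png');cv2.imwrite('pics/s3c.png',cv2.resize(t[170:280,230:360],None,fx=6,fy=5))
E
```

```text
clock: 3.85
tcp_pos: [558.2, 60.1, 105.0]
tool_rot: [0.631, 0.775, -0.0, -0.0]
ft_force: [-3.3, -1.4, 1.0]
gripper_width: 0.4
[572.53971483  62.49477196]
t 3.85 tool delta cm [-0.06  1.45  0.2 ] yaw 0.204 tilt [-7.e-04 -2.e-04 -1.e+00] F [-3.3 -1.4  1. ]
rotvec tool [-0.001  0.     0.006]
```

View pics/s3c.png

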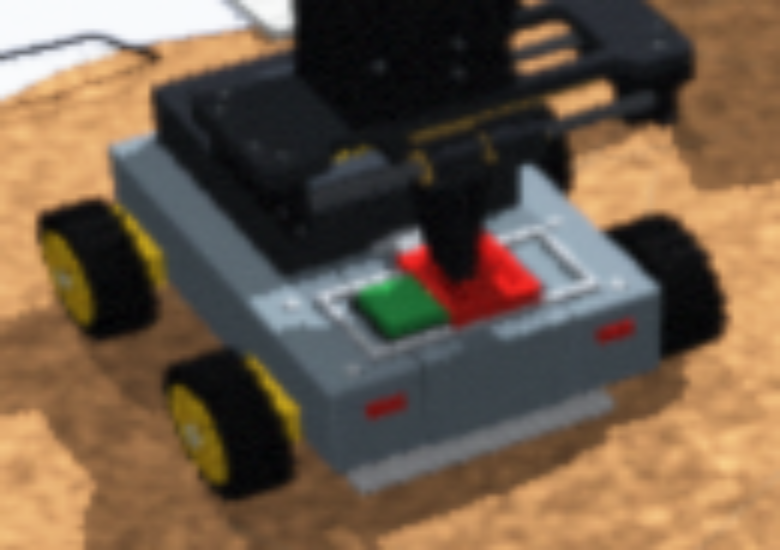

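The catch is sliding at about 3.5 N and the green button is half exposed. I'll keep pushing to the stop.

```bash

python3 -m inch '{"fingers":[0,0,0,0],"delta_pos":[[0,0.5,0],[0,0.5,0],[0,0.3,0],[0,0,0]],"rotation":[[0,0,0],[0,0,0],[0,0,0],[0,0,0]]}'
python3 -m inch '{"fingers":[0,0,0],"delta_pos":[[0,0.3,0],[0,0.2,0],[0,0,0]],"rotation":[[0,0,0],[0,0,0],[0,0,0]]}'
```

```text
clock: 4.3
tcp_pos: [571.2, 62.9, 105.0]
tool_rot: [0.631, 0.775, 0.0, 0.0]
ft_force: [-1.0, -0.1, -0.6]
gripper_width: 0.4
clock: 4.6
tcp_pos: [575.7, 63.8, 105.0]
tool_rot: [0.631, 0.775, 0.0, -0.0]
ft_force: [-1.8, -0.3, -1.7]
gripper_width: 0.6
```

```bash

python3 -m inch '{"fingers":[0,0,0],"delta_pos":[[0,0.4,0],[0,0.2,0],[0,0,0]],"rotation":[[0,0,0],[0,0,0],[0,0,0]]}'
python3 - <<'E'
from h import *
snap('side','s4')
t=cv2.imread('pics/s4.png');cv2.imwrite('pics/s4c.png',cv2.resize(t[170:280,230:360],None,fx=6,fy=5))
E
```

```text
clock: 4.9
tcp_pos: [576.3, 63.9, 104.9]
tool_rot: [0.631, 0.776, -0.006, -0.005]
ft_force: [-19.7, -5.2, 13.0]
gripper_width: 0.6
```

View pics/s4c.png

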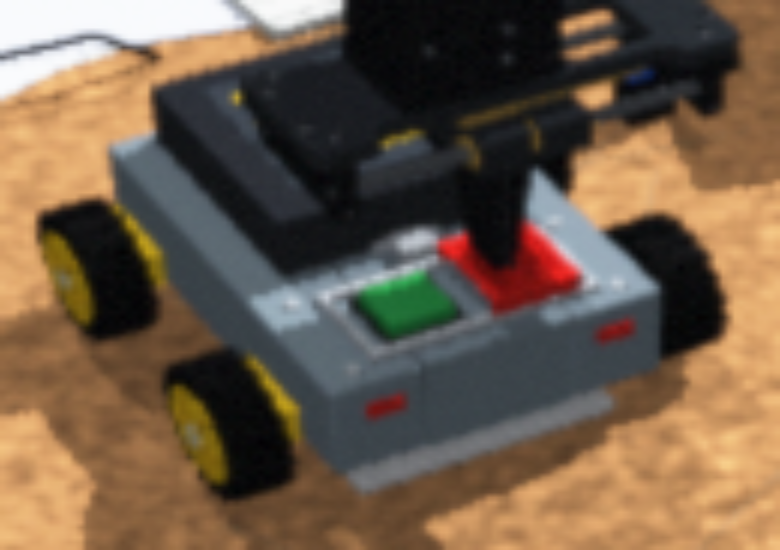

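The force jumped to 20 N, so the catch is at its stop and the button is fully exposed. I'll back off and measure the button.

```bash

python3 -m inch '{"fingers":[0,0,0],"delta_pos":[[0,-0.9,0],[0,-0.6,-1],[0,0,-2]],"rotation":[[0,0,0],[0,0,0],[0,0,0]]}'
python3 - <<'E'
from h import *
print(ptz('side',230+407/6,170+300/5,94))
d=np.load('pics/s4.npy');p=cv2.imread('pics/s4.png').astype(int)
g=(p[...,1]>1.5*p[...,2])&(p[...,1]>1.5*p[...,0])&(p[...,1]>90);g[:215]=0;g[240:]=0;g[:,:285]=0;g[:,310:]=0
X=xyz('side',d)[g];X=X[X[:,2]>90];print(len(X),np.median(X,axis=0),cv2.minAreaRect(X[:,:2].astype(np.float32)))
_,d2=snap('top','t4')
p=cv2.imread('pics/t4.png').astype(int);g=(p[...,1]>1.5*p[...,2])&(p[...,1]>1.5*p[...,0])&(p[...,1]>70);g[:,:285]=0;g[:240]=0;g[300:]=0;g[:,330:]=0
v,u=np.nonzero(g);print(len(u),len(u) and ptz('top',u.mean(),v.mean(),94))
p=w(RO,RT,-22,-97);go(*p,103,RT);print(p)
E
```

```text
clock: 5.25
tcp_pos: [565.6, 61.9, 134.5]
tool_rot: [0.631, 0.775, -0.0, -0.001]
ft_force: [0.6, -0.1, -0.2]
gripper_width: 0.5
[539.04318441  53.56829795  94.        ]
95 [537.52421157  54.30916932  95.27613946] ((421.33502197265625, -424.8305969238281), (1013.4686889648438, 32.87153244018555), 76.39689636230469)
0 0
t 5.3 tool delta cm [ 0.19 -3.07  3.68] yaw 0.204 tilt [ 7.e-03  5.e-04 -1.e+00] F [ 1.7 -0.1  2.6]
rotvec tool [0.007 0.001 0.006]
[538.81059072  57.76759662]
```

```bash

python3 -m inch '{"fingers":[0,0,0,0],"delta_pos":[[0,-2,0],[0,-1.05,1],[0,0,2.5],[0,0,0]],"rotation":[[0,0,0.006],[0,0,0],[0,0,0],[0,0,0]]}'
python3 -m inch '{"fingers":[0,0,0,0,0],"delta_pos":[[0,0,0.4],[0,0,0.3],[0,0,0.2],[0,0,0.1],[0,0,0]],"rotation":[[0,0,0],[0,0,0],[0,0,0],[0,0,0],[0,0,0]]}'
python3 - <<'E'
from h import *
snap('side','s5')
t=cv2.imread('pics/s5.png');cv2.imwrite('pics/s5c.png',cv2.resize(t[120:280,210:370],None,fx=4,fy=3.6))
E
```

```text
clock: 5.7
tcp_pos: [535.1, 55.8, 97.9]
tool_rot: [0.634, 0.774, -0.001, -0.001]
ft_force: [-0.0, 0.7, -0.4]
gripper_width: 0.8
clock: 6.2
tcp_pos: [538.1, 55.9, 91.4]
tool_rot: [0.634, 0.774, 0.001, 0.001]
ft_force: [0.4, 0.5, 4.0]
gripper_width: 0.5
```

View pics/s5c.png

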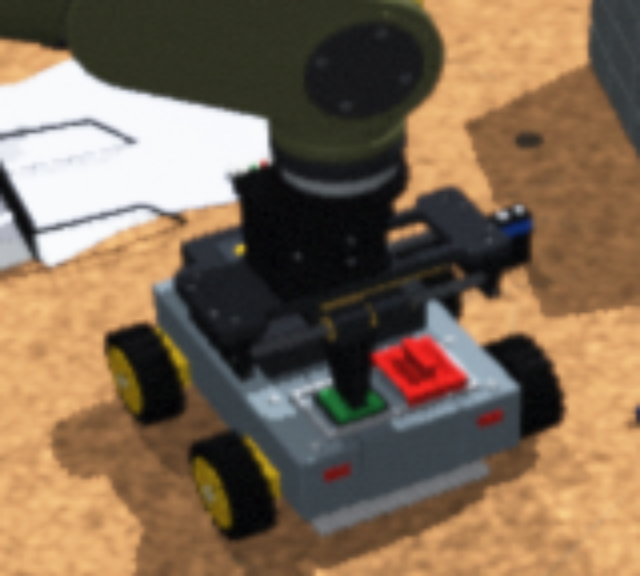

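The button is being pressed, with a 4 N reaction. I'll go a little further down, wait, then retract.

```bash

python3 -m inch '{"fingers":[0,0,0,0],"delta_pos":[[0,0,0.2],[0,0,0.2],[0,0,0],[0,0,0]],"rotation":[[0,0,0],[0,0,0],[0,0,0],[0,0,0]]}'
python3 - <<'E'
from h import *
snap('side','s6')
t=cv2.imread('pics/s6.png');cv2.imwrite('pics/s6c.png',cv2.resize(t[120:280,210:370],None,fx=4,fy=3.6))
E
```

```text
clock: 6.65
tcp_pos: [538.1, 55.9, 88.2]
tool_rot: [0.634, 0.774, 0.001, 0.001]
ft_force: [-1.4, 1.5, 12.3]
gripper_width: 0.3
```

View pics/s6c.png

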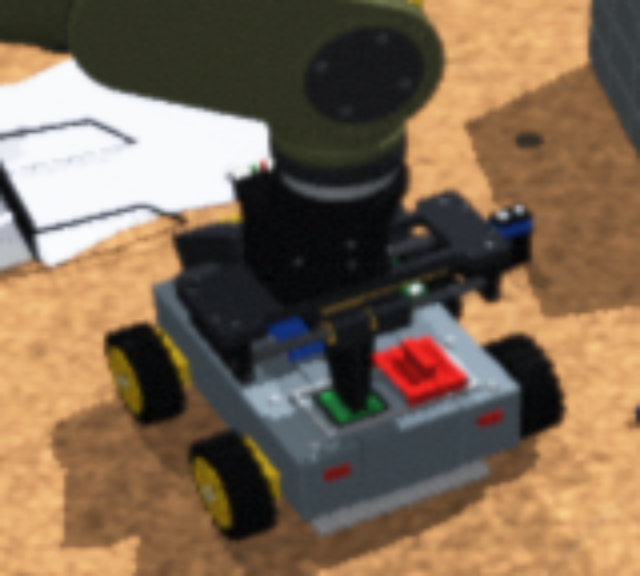

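The hatch is open, since the blue pack is visible behind the gripper. I'll retreat upward and toward rover −y, then look from above.

```bash

python3 -m inch '{"fingers":[4.5,4.5,4.5,4.5,4.5,4.5,4.5,4.5],"delta_pos":[[0,0,-1],[-1,0,-3],[-3,0,-4],[-3,0,-4],[-3,0,-3],[-3,0,0],[0,0,0],[0,0,0]],"rotation":[[0,0,0],[0,0,0],[0,0,0],[0,0,0],[0,0,0],[0,0,0],[0,0,0],[0,0,0]]}'
python3 - <<'E'
from h import *
snap('top','t7');snap('side','s7')
t=cv2.imread('pics/t7.png');cv2.imwrite('pics/t7c.png',cv2.resize(t[210:325,215:335],None,fx=5,fy=5,interpolation=cv2.INTER_CUBIC))
t=cv2.imread('pics/s7.png');cv2.imwrite('pics/s7c.png',cv2.resize(t[120:280,210:370],None,fx=4,fy=3.6))
E
```

```text
clock: 7.5
tcp_pos: [561.5, -71.8, 234.7]
tool_rot: [0.634, 0.773, -0.001, -0.001]
ft_force: [0.2, 0.3, 1.2]
gripper_width: 45.0
```

View pics/t7c.png

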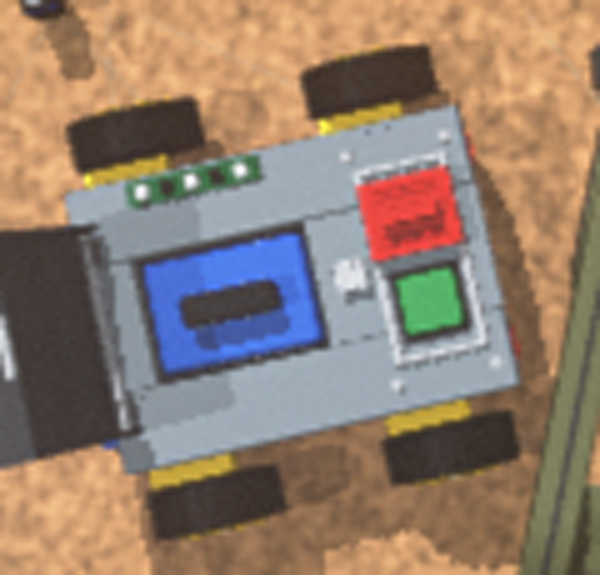

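View pics/s7c.png

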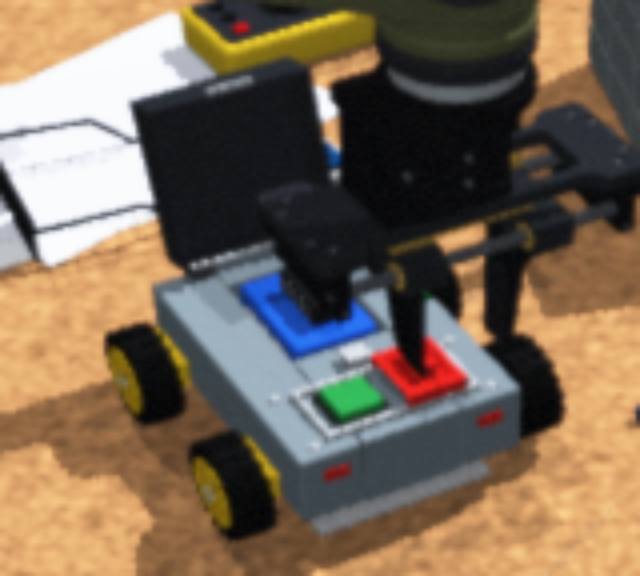

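The hatch is fully open and upright, and the catch is clear of the button. The rib is centred near crop (232,303). I'll measure it.

```bash
python3 - <<'E'
from h import *
c=lambda a:(215+(a[0]-2)/5,210+(a[1]-2)/5)
print('rib',ptz('top',*c((232,303)),107))
P=np.array([ptz('top',*c(a),89)[:2] for a in [(141,265),(301,233),(325,345),(164,380)]]);print('pack',P.mean(0),'model',w(RO,RT,0,5),np.arctan2(*(P[0]-P[1]+P[3]-P[2])[::-1])-np.pi/2)
d=np.load('pics/t7.npy');X=xyz('top',d);v,u=np.mgrid[:480,:640]
m=(u>248)&(u<276)&(v>262)&(v<280)&(X[...,2]>100)&(X[...,2]<115);Y=X[m];print(len(Y),Y.mean(0),cv2.minAreaRect(Y[:,:2].astype(np.float32)))
go(*w(RO,RT,0,5),200,RT)
E
```

```text
rib [538.77423805 159.35473526 107.        ]
pack [537.45618518 161.01678851] model [540.31645599 162.10230978] 0.1821885056473156
128 [538.55663013 161.38027325 106.80260256] ((538.7836303710938, 161.9209747314453), (17.30780792236328, 49.27614974975586), 10.644631385803223)
t 7.6 tool delta cm [23.25  2.53  3.48] yaw 0.1986 tilt [-0.0031  0.001  -1.    ] F [-0.1 -0.6 -0.3]
rotvec tool [-0.003 -0.002  0.001]
```

```bash

python3 -m inch '{"fingers":[4.5,4.5,4.5,4.5,4.5,4.5,4.5],"delta_pos":[[4,0.4,0],[4.8,0.5,0],[4.8,0.5,0],[4.8,0.5,0],[3.6,0.3,1],[1,0.1,2],[0,0,1]],"rotation":[[0,0,0.01],[0,0,0],[0,0,0],[0,0,0],[0,0,0],[0,0,0],[0,0,0]]}'
python3 - <<'E'
from h import *
go(539,161,91.5,0.188)
E
```

```text
clock: 8.3
tcp_pos: [539.4, 160.9, 193.5]
tool_rot: [0.636, 0.772, -0.001, -0.001]
ft_force: [-0.0, 0.3, 0.4]
gripper_width: 44.7
t 8.3 tool delta cm [ 1.00e-02 -0.00e+00  1.02e+01] yaw 0.1927 tilt [-4.e-03 -6.e-04 -1.e+00] F [-0.   0.3  0.4]
rotvec tool [-0.004 -0.     0.005]
```

```bash

python3 -m inch '{"fingers":[4.5,4.5,4.5,4.5,4.5,4.5],"delta_pos":[[0,0,3],[0,0,3],[0,0,2],[0,0,1.2],[0,0,0.8],[0,0,0]],"rotation":[[0,0,0],[0,0,0],[0,0,0],[0,0,0],[0,0,0],[0,0,0]]}'
python3 - <<'E'
from h import *
go(539,161,91.5,0.188)
snap('side','s8');t=cv2.imread('pics/s8.png');cv2.imwrite('pics/s8c.png',cv2.resize(t[120:280,210:370],None,fx=4,fy=3.6))
E
```

```text
clock: 8.9
tcp_pos: [541.1, 158.2, 95.3]
tool_rot: [0.638, 0.77, -0.001, -0.001]
ft_force: [-0.4, 0.1, 0.0]
gripper_width: 44.9
t 8.9 tool delta cm [ 0.32 -0.16  0.38] yaw 0.1877 tilt [-1.7e-03 -4.0e-04 -1.0e+00] F [-0.4  0.1  0. ]
rotvec tool [-0.002  0.    -0.   ]
```

View pics/s8c.png

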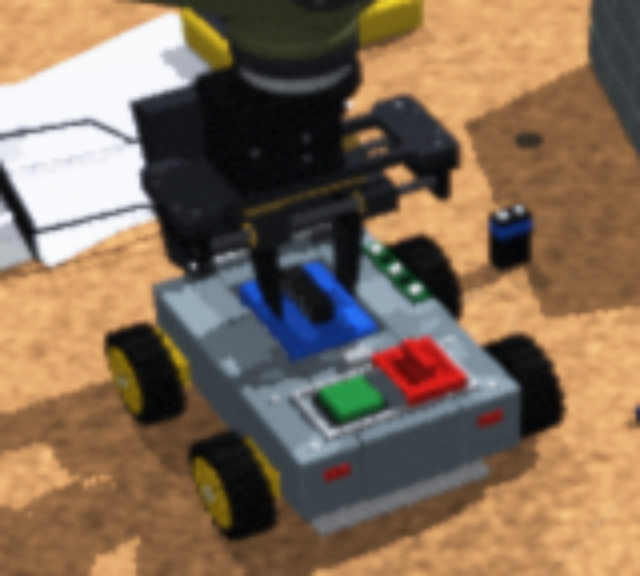

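The fingers straddle the rib. I'll make a small correction and grip.

```bash

python3 -m inch '{"fingers":[4.5,4.5,0,0,0,0,0,0],"delta_pos":[[0.3,-0.15,0.2],[0,0,0.15],[0,0,0],[0,0,0],[0,0,0],[0,0,0],[0,0,0],[0,0,0]],"rotation":[[0,0,0],[0,0,0],[0,0,0],[0,0,0],[0,0,0],[0,0,0],[0,0,0],[0,0,0]]}' 35
python3 - <<'E'
from h import *
go(539,161,91.5,0.188)
E
```

```text
clock: 9.75
tcp_pos: [539.7, 161.2, 92.7]
tool_rot: [0.638, 0.77, 0.0, 0.0]
ft_force: [0.0, -0.7, -0.6]
gripper_width: 15.9
t 9.75 tool delta cm [-0.01 -0.08  0.12] yaw 0.1879 tilt [ 2.e-04  1.e-04 -1.e+00] F [ 0.  -0.7 -0.6]
rotvec tool [ 0. -0. -0.]
```

Gripped at 15.9 mm, which matches the rib. I'll lift straight up.

```bash

python3 -m inch '{"fingers":[0,0,0,0,0,0,0,0],"delta_pos":[[0,0,-0.5],[0,0,-1],[0,0,-1.5],[0,0,-2],[0,0,-2.5],[0,0,-3],[0,0,-1.5],[0,0,0]],"rotation":[[0,0,0],[0,0,0],[0,0,0],[0,0,0],[0,0,0],[0,0,0],[0,0,0],[0,0,0]]}'
python3 - <<'E'
from h import *
snap('side','s9');t=cv2.imread('pics/s9.png');cv2.imwrite('pics/s9c.png',cv2.resize(t[100:280,210:370],None,fx=4,fy=3.3))
# refine cradle: dark pixels above table in t0
import itertools
p=cv2.imread('pics/t0.png');X=xyz('top',np.load('pics/t0.npy'))
go(*w(CO,CT,0,0),200,CT)
E
```

```text
clock: 10.55
tcp_pos: [541.5, 161.6, 216.8]
tool_rot: [0.638, 0.77, 0.003, 0.002]
ft_force: [0.6, 0.3, -2.4]
gripper_width: 15.7
t 10.6 tool delta cm [-40.84  -1.16   1.42] yaw 0.1881 tilt [ 2.9e-03  5.0e-04 -1.0e+00] F [ 0.1  0.  -2.1]
rotvec tool [ 0.003  0.    -0.073]
```

View pics/s9c.png

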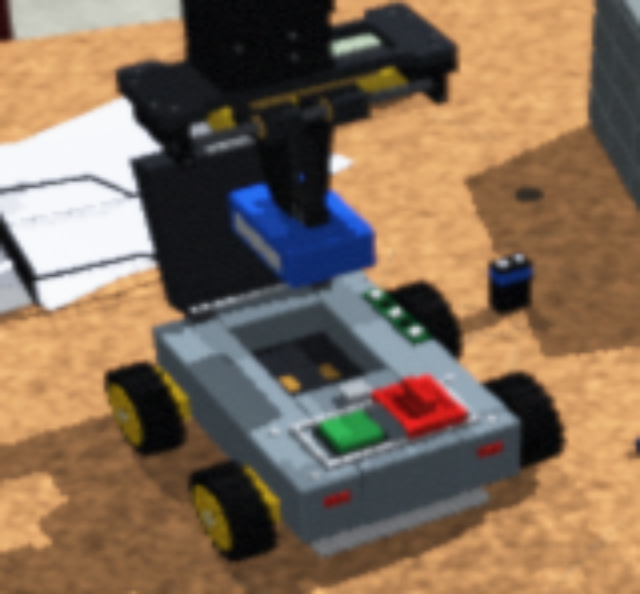

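```bash

python3 -m inch '{"fingers":[0,0,0,0,0,0,0,0],"delta_pos":[[-3,0,0],[-4.6,0,0],[-4.6,0,0],[-4.6,0,0],[-4.6,0,0],[-4.6,0,0],[-4.6,0,0],[-4.6,0,0]],"rotation":[[0,0,-0.01],[0,0,-0.01],[0,0,-0.01],[0,0,-0.01],[0,0,-0.01],[0,0,-0.01],[0,0,-0.01],[0,0,0]]}'
python3 - <<'E'
from h import *
print('gold top',ptz('top',380+(158.5-2)/5,210+(164.5-2)/5,12),'side',ptz('side',330+(231.5-2.5)/6,305+(218.5-2.5)/6,12))
# lip inner/outer by depth: seat-level & rim-level centroids
for n,f,box in(('top','t0',(383,440,220,266)),('side','s0',(335,402,308,372))):
    X=xyz(n,np.load(f'pics/{f}.npy'));v,u=np.mgrid[:480,:640];b=(u>box[0])&(u<box[1])&(v>box[2])&(v<box[3])
    R=np.array([[np.cos(CT),-np.sin(CT)],[np.sin(CT),np.cos(CT)]])
    for lo,hi in((22,36),(26,36),(8,16)):
        m=b&(X[...,2]>lo)&(X[...,2]<hi);L=(X[m][:,:2]-CO)@R;k=(abs(L[:,0])<60)&(abs(L[:,1])<62);print(n,lo,hi,k.sum(),np.percentile(L[k],[2,50,98],axis=0).round(1).tolist())
go(*w(CO,CT,0,0),120,CT)
snap('side','s10');t=cv2.imread('pics/s10.png');cv2.imwrite('pics/s10c.png',cv2.resize(t[200:420,240:460],None,fx=3.2,fy=2.7))
E
```

```text
clock: 11.4
tcp_pos: [617.0, -183.4, 209.9]
tool_rot: [0.61, 0.792, -0.0, -0.002]
ft_force: [0.7, 1.1, -1.5]
gripper_width: 15.8
gold top [ 604.91113194 -240.96977141   12.        ] side [ 606.39079704 -243.26527903   12.        ]
top 22 36 420 [[-41.7, -52.8], [-1.1, -0.2], [41.6, 55.5]]
top 26 36 309 [[-41.7, -52.2], [0.5, 6.5], [41.5, 55.8]]
top 8 16 689 [[-31.8, -59.4], [0.1, 1.0], [32.3, 54.1]]
side 22 36 662 [[-41.3, -55.6], [10.4, 5.2], [42.2, 52.3]]
side 26 36 523 [[-41.3, -55.7], [7.1, 1.9], [42.3, 52.4]]
side 8 16 1081 [[-40.4, -56.7], [0.1, -3.4], [34.3, 45.6]]
t 11.4 tool delta cm [-5.39 -2.6   8.98] yaw 0.2579 tilt [-0.0037  0.0016 -1.    ] F [ 0.7  1.1 -1.5]
rotvec tool [-0.003 -0.002 -0.003]
```

View pics/s10c.png

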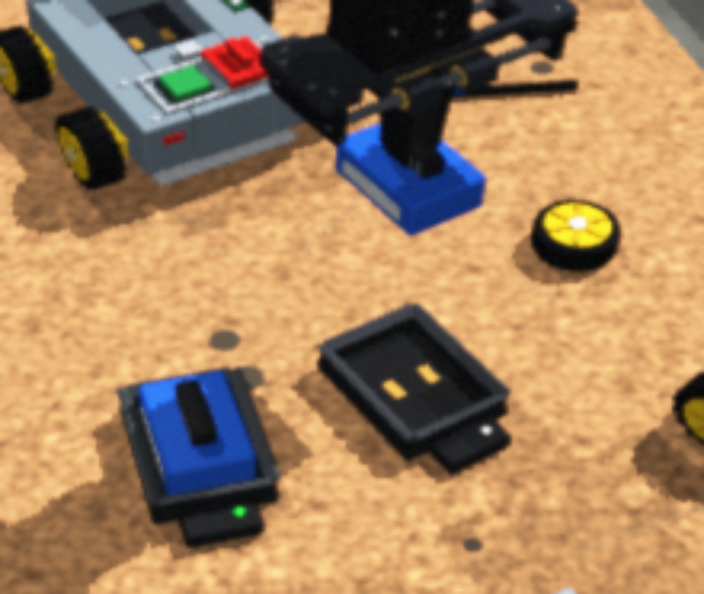

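```bash

python3 -m inch '{"fingers":[0,0,0,0,0,0,0],"delta_pos":[[-3,-1.3,0],[-1.5,-0.8,1.5],[-0.5,-0.3,3],[0,0,3],[0,0,1.5],[0,0,0],[0,0,0]],"rotation":[[0,0,-0.003],[0,0,0],[0,0,0],[0,0,0],[0,0,0],[0,0,0],[0,0,0]]}'
python3 - <<'E'
from h import *
go(*w(CO,CT,0,0),50,CT)
snap('top','t11');snap('side','s11');t=cv2.imread('pics/s11.png');cv2.imwrite('pics/s11c.png',cv2.resize(t[270:400,300:440],None,fx=5,fy=4.5))
t=cv2.imread('pics/t11.png');cv2.imwrite('pics/t11c.png',cv2.resize(t[200:320,370:470],None,fx=5,fy=4.9))
E
```

```text
clock: 12.15
tcp_pos: [607.7, -235.8, 122.5]
tool_rot: [0.609, 0.793, -0.0, -0.0]
ft_force: [0.8, -0.7, -1.1]
gripper_width: 15.6
t 12.15 tool delta cm [-0.54 -0.39  7.25] yaw 0.2616 tilt [-4.e-04  3.e-04 -1.e+00] F [ 0.8 -0.7 -1.1]
rotvec tool [-0.    -0.     0.001]
```

View pics/s11c.png

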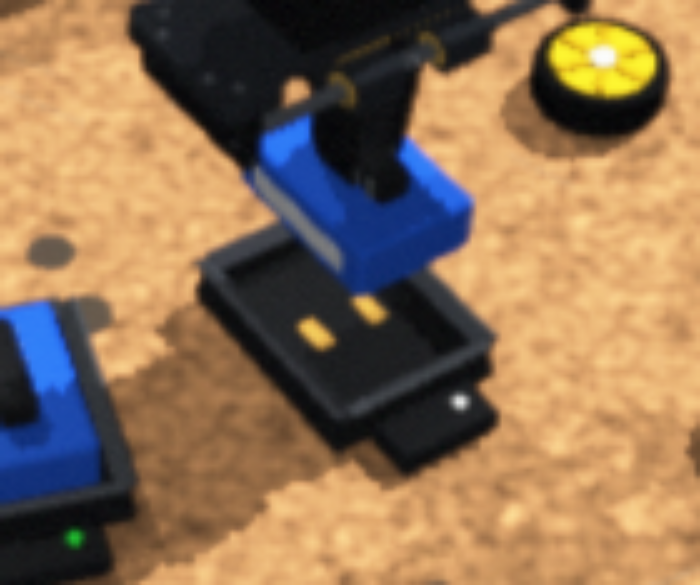

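View pics/t11c.png

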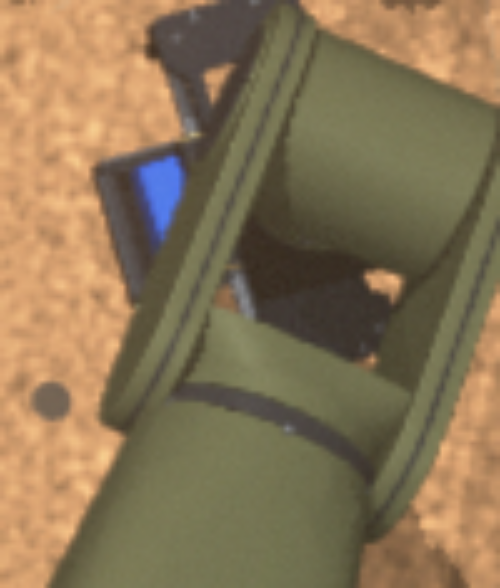

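```bash
python3 - <<'E'
from h import *
m=arm.camera_model('side');K=np.array(m['intrinsics']);T=np.linalg.inv(np.array(m['pose']))
img=cv2.resize(cv2.imread('pics/s11.png')[270:400,300:440],None,fx=5,fy=4.5)
def pr(P):
    q=K@(T@np.r_[P,1])[:3];q=q[:2]/q[2];return (int((q[0]-300)*5+2.5),int((q[1]-270)*4.5+2))
def rect(o,t,hx,hy,z,c):
    pts=[pr(np.r_[w(np.array(o),t,x,y),z]) for x,y in((hx,hy),(hx,-hy),(-hx,-hy),(-hx,hy))]
    cv2.polylines(img,[np.array(pts)],True,c,1)
rect((607.7,-235.8),.2616,29,42,118.8,(0,255,255));rect((607.7,-235.8),.2616,29,42,84.8,(0,255,0))
rect(CO,CT,41,54,31,(255,0,255));rect(CO,CT,33,46,12,(255,255,255))
cv2.imwrite('pics/ov.png',img)
E
```

```text
(no output)
```

View pics/ov.png

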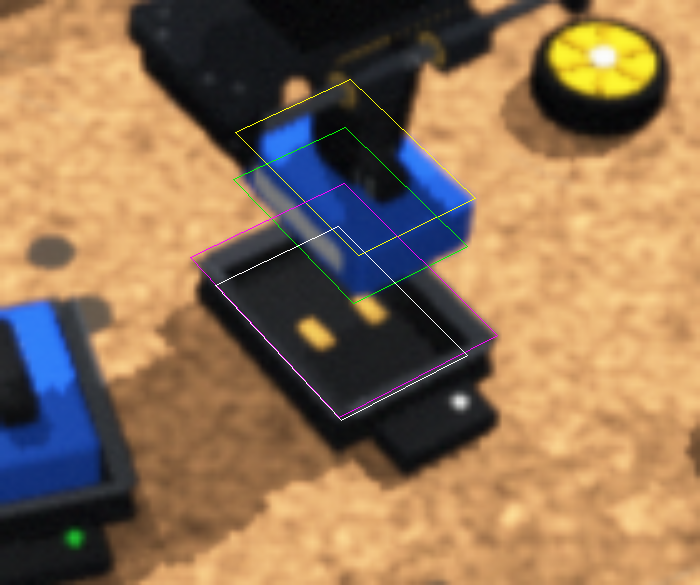

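The predicted pack and cradle outlines match the picture to about 2–3 mm, so I'll correct laterally and come down to just above the lips.

```bash

python3 -m inch '{"fingers":[0,0,0,0,0,0],"delta_pos":[[0,0,0],[0,0,0],[0,0,1.5],[0,0,1.5],[0,0,1],[0,0,0]],"rotation":[[0,0,0],[0,0,0],[0,0,0],[0,0,0],[0,0,0],[0,0,0]]}'
python3 - <<'E'
from h import *
go(*w(CO,CT,0,0),50,CT)
E
```

```text
clock: 12.85
tcp_pos: [605.5, -235.3, 78.8]
tool_rot: [0.609, 0.793, -0.001, -0.003]
ft_force: [0.6, 0.1, -3.3]
gripper_width: 15.7
t 12.85 tool delta cm [-0.65 -0.18  2.88] yaw 0.2609 tilt [-0.0056  0.0027 -1.    ] F [ 0.6  0.1 -3.3]
rotvec tool [-0.005 -0.004 -0.   ]
```

```bash

python3 -m inch '{"fingers":[0,0,0,0,0],"delta_pos":[[-0.3,-0.1,0],[-0.3,-0.1,0.5],[0,0,0.3],[0,0,0],[0,0,0]],"rotation":[[0,0,0],[0,0,0],[0,0,0],[0,0,0],[0,0,0]]}'
python3 - <<'E'
from h import *
go(*w(CO,CT,0,0),50,CT)
snap('side','s12');t=cv2.imread('pics/s12.png');cv2.imwrite('pics/s12c.png',cv2.resize(t[270:400,300:440],None,fx=5,fy=4.5))
E
```

```text
clock: 13.35
tcp_pos: [607.3, -242.7, 74.8]
tool_rot: [0.609, 0.793, 0.0, 0.0]
ft_force: [-0.1, -0.0, -2.3]
gripper_width: 15.7
t 13.35 tool delta cm [ 0.12 -0.17  2.48] yaw 0.2609 tilt [ 2.e-04 -0.e+00 -1.e+00] F [-0.1 -0.  -2.3]
rotvec tool [ 0.  0. -0.]
```

View pics/s12c.png

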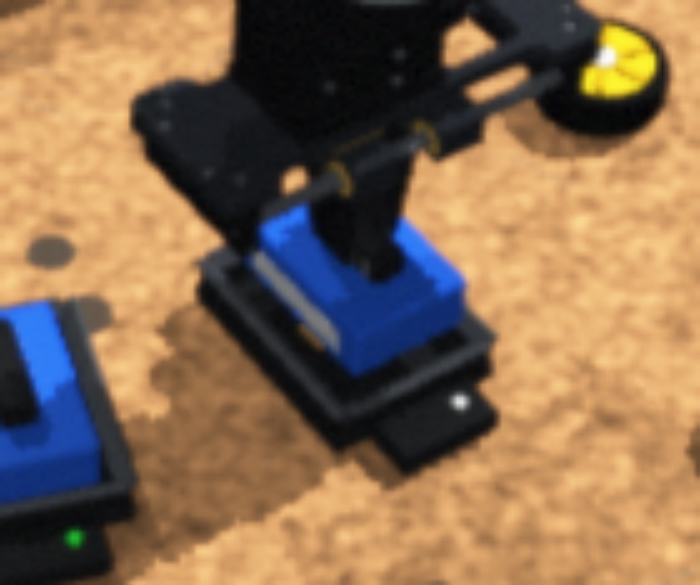

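The pack hovers square over the cradle. I'll lower it slowly and watch the force.

```bash

python3 -m inch '{"fingers":[0,0,0,0,0,0],"delta_pos":[[0.05,-0.15,0],[0,0,0.4],[0,0,0.4],[0,0,0.4],[0,0,0],[0,0,0]],"rotation":[[0,0,0],[0,0,0],[0,0,0],[0,0,0],[0,0,0],[0,0,0]]}'
python3 -m inch '{"fingers":[0,0,0,0,0],"delta_pos":[[0,0,0.4],[0,0,0.3],[0,0,0.3],[0,0,0],[0,0,0]],"rotation":[[0,0,0],[0,0,0],[0,0,0],[0,0,0],[0,0,0]]}'
```

```text
clock: 14.0
tcp_pos: [605.5, -242.5, 62.3]
tool_rot: [0.609, 0.793, -0.0, -0.0]
ft_force: [0.2, 0.6, -1.8]
gripper_width: 15.7
clock: 14.5
tcp_pos: [605.6, -242.5, 52.5]
tool_rot: [0.609, 0.793, -0.0, -0.0]
ft_force: [0.1, 0.6, -2.4]
gripper_width: 15.6
```

```bash

python3 -m inch '{"fingers":[0,0,0,0],"delta_pos":[[0,0,0.15],[0,0,0.1],[0,0,0],[0,0,0]],"rotation":[[0,0,0],[0,0,0],[0,0,0],[0,0,0]]}'
python3 - <<'E'
from h import *
snap('side','s13');t=cv2.imread('pics/s13.png');cv2.imwrite('pics/s13c.png',cv2.resize(t[270:400,300:440],None,fx=5,fy=4.5))
E
```

```text
clock: 14.9
tcp_pos: [605.6, -242.6, 50.2]
tool_rot: [0.609, 0.793, 0.0, 0.0]
ft_force: [0.1, -0.2, -2.3]
gripper_width: 15.6
```

View pics/s13c.png

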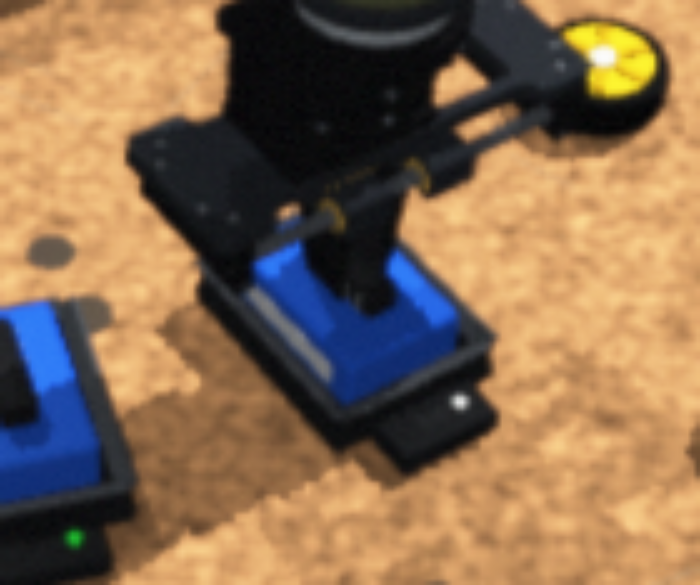

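Nearly seated and well centred. A last couple of millimetres until it touches.

```bash

python3 -m inch '{"fingers":[0,0,0,0],"delta_pos":[[0,0,0.1],[0,0,0.1],[0,0,0],[0,0,0]],"rotation":[[0,0,0],[0,0,0],[0,0,0],[0,0,0]]}'
```

```text
clock: 15.35
tcp_pos: [606.0, -242.7, 49.8]
tool_rot: [0.609, 0.793, -0.0, 0.0]
ft_force: [-4.1, 1.6, 5.6]
gripper_width: 15.7
```

Contact: the vertical force went from −2.3 to +5.6 N. I'll release and rise.

```bash

python3 -m inch '{"fingers":[3,4,4.2,4.2],"delta_pos":[[0,0,0],[0,0,0],[0,0,0],[0,0,0]],"rotation":[[0,0,0],[0,0,0],[0,0,0],[0,0,0]]}'
python3 -m inch '{"fingers":[4.2,4.2,4.2,4.2,4.2,4.2,4.2,4.2],"delta_pos":[[0,0,-1],[0,0,-3],[0,0,-4],[0,0,-4],[0,0,-4],[4.5,0,-1],[4.5,0,0],[4.5,0,0]],"rotation":[[0,0,0],[0,0,0],[0,0,0],[0,0,0],[0,0,0],[0,0,0],[0,0,0],[0,0,0]]}'
python3 -m inch '{"fingers":[4.2,4.2,4.2],"delta_pos":[[0,-4,-2],[0,-4,-2],[0,0,0]],"rotation":[[0,0,0],[0,0,0],[0,0,0]]}'
python3 - <<'E'
from h import *
snap('side','s14');snap('top','t14')
X=xyz('top',np.load('pics/t14.npy'));v,u=np.mgrid[:480,:640]
R=np.array([[np.cos(CT),-np.sin(CT)],[np.sin(CT),np.cos(CT)]]);L=(X[...,:2]-CO)@R
m=(abs(L[...,0])<20)&(abs(L[...,1])<35)&(X[...,2]>55)&(X[...,2]<75);Y=X[m];print('rib',len(Y),Y.mean(0),cv2.minAreaRect(L[m].astype(np.float32)))
for s in((-29,-14),(14,29)):
    for t in((-38,-5),(5,38)):
        k=(L[...,0]>s[0]+3)&(L[...,0]<s[1]-3)&(L[...,1]>t[0])&(L[...,1]<t[1])&(X[...,2]>30);print(s,t,np.median(X[k][:,2]))
E
```

```text
clock: 15.75
tcp_pos: [605.7, -242.6, 48.0]
tool_rot: [0.609, 0.793, 0.0, -0.0]
ft_force: [-0.1, 0.5, -0.2]
gripper_width: 40.0
clock: 16.55
tcp_pos: [570.8, -111.2, 220.1]
tool_rot: [0.61, 0.793, 0.001, 0.001]
ft_force: [0.0, 0.3, 0.3]
gripper_width: 42.2
clock: 16.85
tcp_pos: [492.5, -133.3, 262.9]
tool_rot: [0.609, 0.793, 0.001, 0.004]
ft_force: [0.7, -0.3, 0.1]
gripper_width: 42.1
rib 118 [ 604.40242059 -240.64599498   63.04015371] ((-0.8167181015014648, 1.5342121124267578), (49.836463928222656, 16.30504035949707), 89.63275146484375)
(-29, -14) (-38, -5) 45.58065961794614
(-29, -14) (5, 38) 44.58236640882126
(14, 29) (-38, -5) 45.35759289224961
(14, 29) (5, 38) 45.159008022285775
```

View pics/s14.png

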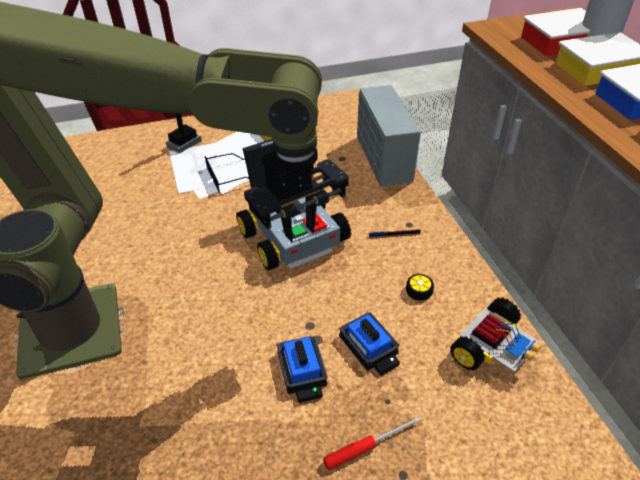

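View pics/t14.png

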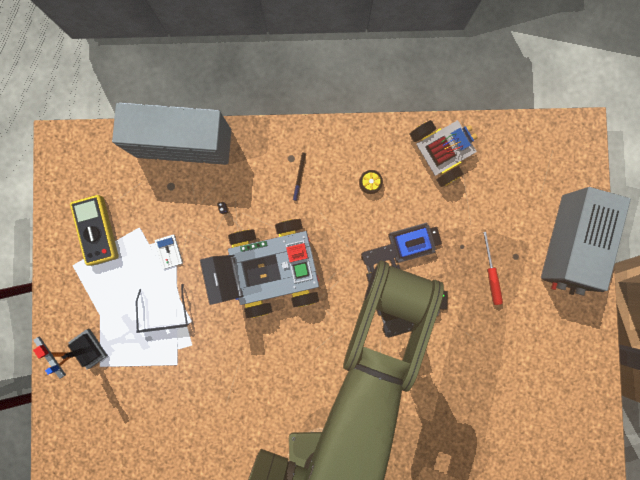

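The pack lies flat in the cradle: its top is at 45 mm (46 expected) and its rib is within 2 mm of centre. The catch and hatch are open, the bystanders are where they were, and the arm is clear. Handing in.

```bash
python3 -c "
from rig import arm
print(arm.observe()['joint_velocities'].round(3),arm.observe()['clock']);print(arm.sign_off())"
```

```text
[ 0.008  0.05   0.004 -0.    -0.003 -0.   ] 16.95
the job is handed in; nothing more can be done
None
```

I slid the catch to its end stop, where the force jumped to about 20 N. I then pressed the button until the hatch sprang open, lifted the pack out by its rib, and lowered it into the empty cradle until it touched. After releasing it I moved the arm clear and handed the job in at about 17 s of the allowed 61 s; no verdict was reported.

- **Pack:** in the last pictures its rib is about 2 mm from the cradle centre. Its angle is within 0.01 rad. Its top measures 44.6–45.6 mm at four spots (46 mm expected), so it lies flat.
- **Rover:** the catch and the hatch are both still open.
- **Everything else:** by eye, the charging pack and the loose things look unmoved. I did not measure them, and in the final top view the arm hid most of the charging pack; it shows clearly in the side view.
- **Disagreement:** the two cameras placed the cradle about 5 mm apart along y, so I aimed midway. The pack went in with almost no side force.

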